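# Stop the polishing unit and hold its bayonet collar home

## Robot

A 7-joint arm with a two-finger parallel gripper is mounted at the origin on the work surface. World frame = base frame: x ahead of the robot, y to its left, z up, the work surface at z = 0. Lengths are in m, angles in rad, forces in N, time in s.
With the tool pointing down it reaches from about 0.425 to 0.925 m from the base axis. Payload 6.8 kg.
Tool frame: the origin (TCP) lies midway between the tips of the shut fingers; the grasp point (between the pads) lies 19 mm behind it; x points along the fingers, y is the direction in which the jaws open and shut, and the axes are right-handed (so a half turn about x gives the same grasp; the last joint's range is limited). The gripper opens to 85 mm and grips with 20 to 120 N. Pads are 22 mm wide; open, the fingers measure 114 mm over their backs; the gripper's body (76 mm by 85 mm) begins 54 mm behind the grasp point. The pads swing forward as they close: fully open they stand 13 mm farther back than shut.
Start: joints at [-1.305, 0.477, 0.022, 1.555, -0.011, 1.109, -0.083], TCP at [0.246, 0.628, 0.2] pointing down, gripper open.
Joint ranges: [-2.96, 2.96], [-0.34, 2.1], [-1.41, 1.46], [0.24, 2.44], [-1.37, 4.51], [0.17, 1.92], [-2.96, 2.96]. Speed limits (rad/s): [2.39, 2.39, 3.14, 3.14, 3.14, 3.14, 3.14].

## Interface

Orientations are given as a rotation vector (axis times angle).
In Python, from bench import r gives the robot as it stands.
- The arm moves only by the tool carry_out, never from a script. Its argument "targets" is one flat list of numbers, 7 for each row, row after row: the finger opening in m, from 0 to 0.0854, then the shift along the tool's x, y, z in m, then the turn, a rotation vector about the tool's x, y, z in units of 5 degrees (1.0 is 5 degrees). A call has 1 to 12 rows; each row is the pose to reach, as a shift and turn from the pose measured when the call began, along the tool's axes at that moment; what a row does not reach only later rows make up. A row lasts 1/8 s, in which the tool goes at most 62.5 mm and 10.7 degrees, less where a joint would pass 70% of its speed; a pose out of reach is approached as far as the arm can. A call with a gripper value outside its range is refused whole. The fingers move at their own pace and stop on an object; "squeeze" is the grip in N (left out, the last holds). Time passes only in rows, so rows that repeat a pose let the fingers close. It gives the time, the measured TCP pose, the force and the opening at its end, in the units of the state.
- r.get_obs(): the state, without advancing time (a new reading comes with each control period).
- r.grab_frame(name): name is "scene" or "top"; returns the picture (400x640x3 uint8, blue, green, red); there is no depth.
- r.camera_info(name): a dict with "fx", "fy", "cx", "cy" (pixels), "D" ([k1, k2, p1, p2, k3] as OpenCV has them; the pictures are not rectified), "xyz" and "orientation" of the camera in the world. Camera axes: x right, y up, looking along -z (the intrinsics and any distortion apply to the point x, -y, -z); pixel columns grow to the right and rows downward; lengths in m; the calibration is good to about 2 mm. A picture is of the moment at which its call begins. camera_info takes no time and is no camera call.
- r.hand_in(): hands the job in, once; it reports no verdict.
The state is a dict: "clock": time; "joints": joint angles; "qvel": joint speeds; "tau": joint torques, N m; "tcp_pos": TCP position; "orientation": TCP orientation; "contact_force": force on the tool from outside, world axes, zero at the start; "moment": the same for the moment, N m; "grip_width": finger opening in m.
Only numpy, scipy, OpenCV 4.12 (cv2) and the standard library are available. Lean on these libraries where they do the work, as an engineer would, in place of code of your own. Each camera call takes 0.05 s, during which the arm holds its last target. There are 200 camera calls.

## Task

On the grey polishing unit on the goldsmith's bench, first turn the black speed knob fully anticlockwise to its end stop (off). Then grip the knurled steel collar that sits loose on the upright spindle, turn it until the hidden keyways inside it drop over the spindle's pins, push it fully home against its spring and finish while still holding it pushed home with the gripper. Leave the jar, tools and other things around alone.

Things in the scene. Friction and masses are not known exactly. Their poses are not given: they have to be found in the camera images.
- unit: Polishing unit: grey housing fixed to the bench, 170 (x) by 280 (y) by 70 mm high, flat top. Origin at the centre of its underside on the bench, z up; the spindle axis stands at its (0, +70 mm), the speed knob's axis at its (0, -70 mm).
- spindle_foot (a point): Point on the unit where the vertical spindle axis meets the housing's top (70 mm above the bench). The steel spindle, 28 mm thick, rises 40 mm from here inside the collar.
- pins (a point): Point on the spindle axis, level with the upper faces of its pins, 18 mm above spindle_foot. Three radial pins, 120 degrees apart, 6 mm wide, 5 mm tall, reaching 20 mm from the axis, hidden under the collar. Their direction round the axis varies from start to start, cannot be seen and is not told by this point's axes.
- washer_top (a point): Centre of the top of the spring washer (42 mm across) round the spindle below the pins, 13 mm above spindle_foot when free. Pressing it down takes 4 N at once and 1 N more per mm.
- speed (a joint): Speed knob angle in rad: 0 is the anticlockwise end stop (off) seen from above, grows clockwise up to 4.6; it starts between 0.6 and 1.3, stays where it is left, turning takes about 0.03 Nm.
- speed_grip (a point): Grip point of the speed knob, on its vertical axis, 37 mm above the housing's top. The black knob has an upright bar grip 42 mm long, 14 mm thick, its top 7 mm above this point; 23 mm below it is a disc 44 mm across. The point turns with the knob: the bar lies along its x axis. At 0 rad its axes are parallel to the unit's.
- collar: Knurled steel collar, round, 54 mm across, 36 mm tall, closed flat top, 0.15 to 0.31 kg, loose on the spindle, bore about 1.2 mm wider in radius. Origin at its underside's centre. It starts resting on the pins, underside 18 mm above spindle_foot. Hidden inside, open below: three keyways, 11 mm wide, 120 degrees apart. The housing's top within 65 mm of the spindle axis is clear.
- collar_top (a point): Centre of the collar's top, 36 mm above its underside. Turned clockwise seen from above by 0.3 to 1.3 rad from the start, its keyways come over the pins (about 0.13 rad of play either way) and it can go down: 5 mm on to the spring washer, 5 mm more against the spring (9 N at the end) to a solid stop, which is home: underside 8 mm above spindle_foot. Let go, it springs back up 5 mm.
- salve: Small amber jar, 34 mm across and 34 mm tall, standing on the unit's top near its far edge, between knob and collar; leave it alone. Origin at the centre of its underside.
- blackring: Black plastic ring, 48 mm across, 14 mm tall, on the bench in front of the unit; leave it alone. Origin at its underside's centre.
- domeblock: Steel block, 50 mm cube, on the bench to the right of the unit; leave it alone. Origin at its underside's centre.
- mallet: Small hammer, 220 mm long, lying on the bench to the left of the unit; leave it alone. Origin underneath the middle of its length.
- beaker: Empty glass beaker, 72 mm across, 85 mm tall, on the bench behind the unit; leave it alone. Origin at its underside's centre.
- charcoal: Black block 90 by 60 by 30 mm on the bench behind the unit; leave it alone. Origin at its underside's centre.
- brush: Bench brush, 170 mm long, lying on the bench at the right; leave it alone. Origin underneath the middle of its length.

How it is judged:
On the way, in this order (a step that is already met when the one before it is completed fails the run):
1. the speed knob is turned anticlockwise to its end stop (value of joint speed below 0.07 rad), for 0.2 s.
2. the collar's keyways have dropped over the pins (z of collar in the frame of spindle_foot below 0.0145 m), for 0.2 s.
At the end, for the whole second after the job is handed in: The speed knob is within 0.09 rad of its anticlockwise stop, and the collar is on the spindle, upright and held by the fingers fully home against the spring: its underside at most 10 mm above the housing's top (home is 8 mm), the fingers pressing on it (value of joint speed below 0.09 rad and z of collar in the frame of spindle_foot below 0.01 m and horizontal distance between collar and spindle_foot below 0.004 m and angle between collar's own z axis and vertical below 0.12 rad and contact force between the fingers and collar above 2 N); the arm keeps its last pose, push and grip.
It fails at once if the small jar on the unit is pushed more than 20 mm or knocked over, or another bystander more than 30 mm (distance of salve from where it was at the start of the episode above 0.02 m or distance of any of blackring, domeblock, mallet, beaker, charcoal, brush from where it was at the start of the episode above 0.03 m).
It also fails if it takes over 38 s, if anything falls off the work surface, if the arm or the gripper's body presses on something with over 40 N, if the wrist force passes 120 N, or if a joint passes its speed limit or range.

## Working session

There is one attempt and no reset: what is moved stays moved. The work goes in short steps, Python scripts to look and compute and a tool call to move; the robot and the scene stay as the last step left them, time stands still between calls to the robot, and variables do not carry over. Pictures are saved under pics/ and viewed, about 8 in all and at most 12, crops included, and the job is handed in when it is done.

Besides the shell and the picture viewer there is one more tool, called after "Emit:" as a command line: name --argument value ..., lists and objects as JSON in quotes. carry_out: Moves the arm, as the interface text tells. Its arguments: {"type":"object","properties":{"targets":{"type":"array","items":{"type":"number"}},"squeeze":{"type":"number"}},"required":["targets"]}

```bash
mkdir -p pics; ls; python3 - <<'E'
from bench import r
import cv2
o=r.get_obs()
for k in('clock','tcp_pos','orientation','contact_force','grip_width'):print(k,o[k])
for n in('scene','top'):
    cv2.imwrite(f'pics/{n}0.png',r.grab_frame(n)); print(n,r.camera_info(n))
E
```

```text
pics
clock 0.0
tcp_pos [0.24623715 0.62775517 0.19930266]
orientation [ 0.29169639  1.55105309 -0.29470623]
contact_force [0.05837525 0.09171225 0.08113471]
grip_width 0.08582678015061004
scene {'fx': 482.0759636529937, 'fy': 482.0759636529937, 'cx': 317.32931946676916, 'cy': 204.27005840646754, 'D': array([-0.14967331,  0.        ,  0.        ,  0.        ,  0.        ]), 'xyz': array([1.1288545 , 0.20088072, 0.92137961]), 'orientation': array([0.42762047, 0.63354753, 1.89183882])}
top {'fx': 468.38614214395915, 'fy': 468.38614214395915, 'cx': 325.6278482267122, 'cy': 194.06526267378786, 'D': array([-0.13655409,  0.        ,  0.        ,  0.        ,  0.        ]), 'xyz': array([ 0.38161748, -0.06822577,  1.13872872]), 'orientation': array([ 0.11833053, -0.11953673, -1.56513241])}
```

View pics/scene0.png

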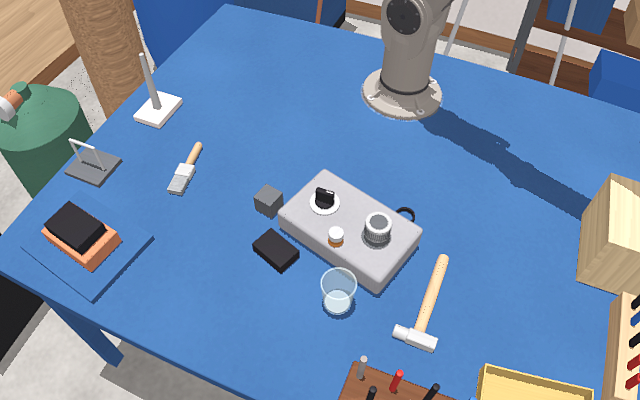

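View pics/top0.png

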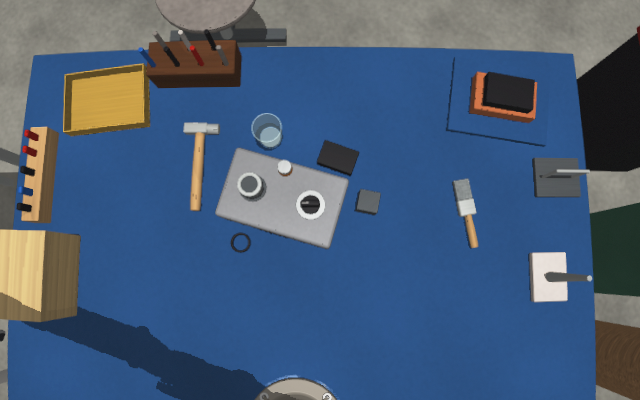

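Scene: the collar is at about (377,228), the knob at (324,198), the jar at (335,237). Top: the collar is at about (250,186), the knob at (311,205), the jar at (285,167). I'll enlarge both views and measure.

```bash
cat > h.py <<'E'
import numpy as np, cv2
from scipy.spatial.transform import Rotation as R
from bench import r
def cam(n):
    c=r.camera_info(n); K=np.array([[c['fx'],0,c['cx']],[0,c['fy'],c['cy']],[0,0,1]]); return K,c['D'],c['xyz'],R.from_rotvec(c['orientation'])
def ray(n,uv):
    K,D,p,q=cam(n); u=cv2.undistortPoints(np.array([[uv]],float),K,D)[0,0]
    return p,q.apply(np.array([u[0],-u[1],-1.]))
def plane(n,uv,z):
    p,d=ray(n,uv); return p+d*(z-p[2])/d[2]
def tri(a,b):
    (p,d),(s,e)=ray('scene',a),ray('top',b)
    t=np.linalg.lstsq(np.c_[d,-e],s-p,rcond=None)[0]; x,y=p+d*t[0],s+e*t[1]
    return (x+y)/2,np.linalg.norm(x-y)
def proj(n,X):
    K,D,p,q=cam(n); c=q.inv().apply(np.atleast_2d(X)-p)*[1,-1,-1]
    return cv2.projectPoints(c,np.zeros(3),np.zeros(3),K,D)[0][:,0]
E
python3 - <<'E'
import cv2,numpy as np
a=cv2.imread('pics/scene0.png')[160:260,290:430]; b=cv2.imread('pics/top0.png')[145:250,210:350]
f=lambda i:cv2.resize(i,None,fx=5.5,fy=5.5,interpolation=cv2.INTER_CUBIC)
cv2.imwrite('pics/cA.png',f(a)); cv2.imwrite('pics/cB.png',f(b))
E
```

```text
(no output)
```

View pics/cA.png

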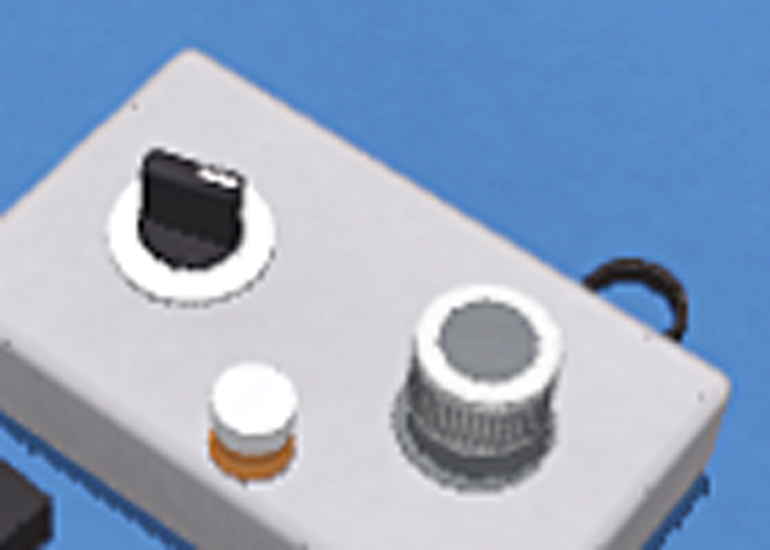

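View pics/cB.png

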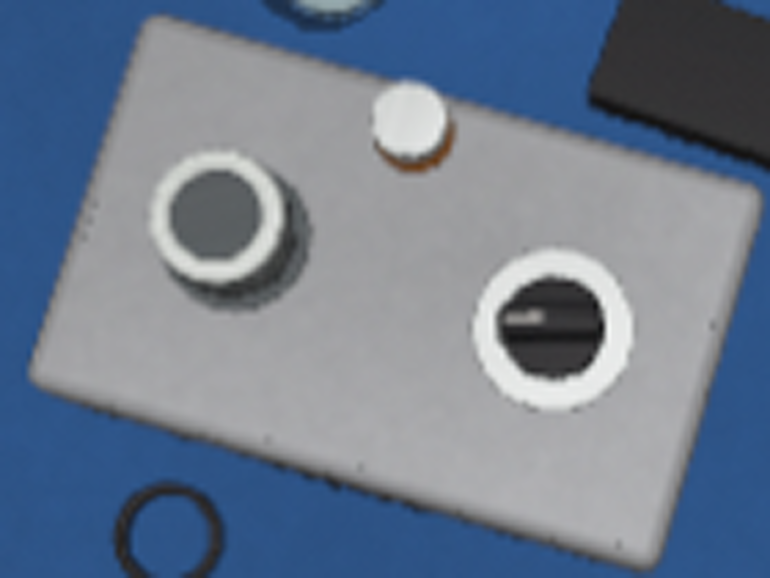

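The crops show the collar's dark top disc inside a light rim, the knob bar nearly horizontal in the top view (its white mark at the left end), and the white dial disc round the knob. Next I extract centres by mask and triangulate.

```bash
python3 - <<'E'
from h import *
A=cv2.imread('pics/scene0.png');B=cv2.imread('pics/top0.png')
def blob(im,uv,lo,hi,w=14):
    g=im.max(2); m=((g>=lo)&(g<=hi)).astype(np.uint8)
    n,l,s,c=cv2.connectedComponentsWithStats(m,connectivity=4); k=l[int(uv[1]),int(uv[0])]
    return c[k],s[k], (l==k)
g=lambda im,x,y:im[int(y),int(x)]
for im,uv in((A,(379,222)),(A,(378,213)),(B,(249,184)),(B,(259,184)),(A,(315,205)),(B,(298,204)),(A,(325,215)),(A,(340,180)),(B,(270,200))):print(uv,g(im,*uv))
ca,sa,_=blob(A,(379,222),60,160);cb,sb,_=blob(B,(249,184),50,135)
print('collar',ca,sa,cb,sb); C,e=tri(ca,cb);print(C,e)
# dial white discs: fill hull
def hull(im,uv,lo):
    c,s,m=blob(im,uv,lo,255); p=cv2.convexHull(np.argwhere(m)[:,::-1].astype(np.int32)); M=cv2.moments(p); el=cv2.fitEllipse(p); return np.array(el[0]),s,el
ka=hull(A,(313,208),235);kb=hull(B,(298,204),205);print('dial',ka,kb);D,e2=tri(ka[0],kb[0]);print(D,e2,plane('scene',ka[0],.073),plane('top',kb[0],.073))
# bar ends, hand read from crops
f=lambda x,y,o:(np.array([x,y])+.5)/5.5-.5+o
a1,a2=f(150,156,[290,160]),f(240,182,[290,160])
b1,b2=f(502,317,[210,145]),f(604,320,[210,145])
print('bar tri',tri(a1,b2),tri(a2,b2),tri(a1,b1),tri(a2,b1))
P=[plane('scene',x,.114) for x in(a1,a2)]+[plane('top',x,.114) for x in(b1,b2)];print(np.round(P,4))
K=D[:2];y=C[:2]-K;print('dist',np.linalg.norm(y),'unit yaw deg',np.degrees(np.arctan2(-y[0],y[1])))
for i in(0,2):d=(P[i+1]-P[i])[:2];print('bar ang',np.degrees(np.arctan2(d[1],d[0])),(P[i]+P[i+1])[:2]/2)
# unit top corners, top view
for q in((152,14),(765,190),(655,570),(30,380)):print(plane('top',f(*q,[210,145]),.07))
o=r.get_obs();q=R.from_rotvec(o['orientation']);print(q.as_matrix().round(3),o['clock'])
E
```

```text
(379, 222) [149 145 141]
(378, 213) [243 243 244]
(249, 184) [97 95 91]
(259, 184) [214 216 214]
(315, 205) [255 255 255]
(298, 204) [227 228 226]
(325, 215) [161 156 158]
(340, 180) [222 217 221]
(270, 200) [163 160 160]
collar [378.18367347 221.51020408] [370 215  18  14 196] [248.63636364 183.66028708] [241 176  16  16 209]
[0.55978679 0.10054011 0.1229161 ] 0.0016456665117776136
dial (array([324.28869629, 201.57312012]), array([310, 193,  30,  21, 228], dtype=int32), ((324.2886962890625, 201.5731201171875), (24.26053237915039, 29.766138076782227), 89.51480865478516)) (array([310.18136597, 204.51382446]), array([296, 191,  29,  28, 312], dtype=int32), ((310.1813659667969, 204.51382446289062), (27.942495346069336, 28.377418518066406), 86.3613052368164))
[ 0.52009679 -0.03385003  0.07324317] 0.0007849493325371232 [ 0.5200531  -0.03428753  0.073     ] [ 0.51999291 -0.0334737   0.073     ]
bar tri (array([ 0.51876025, -0.0540868 ,  0.10994854]), np.float64(0.002162440850186522)) (array([ 0.51460811, -0.03663761,  0.10011789]), np.float64(0.03847717479245476)) (array([ 0.52468273, -0.03126585,  0.1272089 ]), np.float64(0.03543247076760139)) (array([ 0.51973448, -0.0143116 ,  0.11408074]), np.float64(0.00024333579826457802))
[[ 0.5215 -0.0518  0.114 ]
 [ 0.5197 -0.0144  0.114 ]
 [ 0.5197 -0.0142  0.114 ]
 [ 0.5186 -0.0552  0.114 ]]
dist 0.14012853579639326 unit yaw deg -16.453670123323008
bar ang 92.67982815464053 [ 0.52058907 -0.0331203 ]
bar ang -91.54928654544665 [ 0.51915038 -0.03467252]
[0.6562483  0.13991336 0.07      ]
[ 0.57996635 -0.12227684  0.07      ]
[ 0.42031028 -0.07608629  0.07      ]
[0.49829278 0.18662455 0.07      ]
[[-0.     0.365  0.931]
 [-0.002  0.931 -0.365]
 [-1.    -0.002  0.   ]] 0.1
```

Emit:
carry_out --targets '[0.085,0,-0.516,0.497,13.7,0,0,0.085,0,-0.516,0.497,13.7,0,0,0.085,0,-0.516,0.497,13.7,0,0,0.085,0,-0.516,0.497,13.7,0,0,0.085,0,-0.516,0.497,13.7,0,0,0.085,0,-0.516,0.497,13.7,0,0,0.085,0,-0.516,0.497,13.7,0,0,0.085,0,-0.516,0.497,13.7,0,0,0.085,0,-0.516,0.497,13.7,0,0,0.085,0,-0.516,0.497,13.7,0,0,0.085,0,-0.516,0.497,13.7,0,0,0.085,0,-0.516,0.497,13.7,0,0]' --squeeze 40

```text
clock: 1.6
tcp_pos: [0.521, -0.038, 0.2004]
orientation: [1.209, 1.206, -1.213]
contact_force: [0.1, 0.4, -0.2]
grip_width: 0.0848
```

Emit:
carry_out --targets '[0.085,0.04,-0.001,-0.004,0,0,0,0.085,0.075,-0.001,-0.004,0,0,0,0.085,0.1,-0.001,-0.004,0,0,0,0.085,0.11,-0.001,-0.004,0,0,0,0.085,0.11,-0.001,-0.004,0,0,0]'

```text
clock: 2.22
tcp_pos: [0.5197, -0.0344, 0.0902]
orientation: [1.209, 1.206, -1.214]
contact_force: [0.1, -0.1, -0.3]
grip_width: 0.0852
```

```bash
python3 - <<'E'
from h import *
a=r.grab_frame('scene')[130:260,250:430];b=r.grab_frame('top')[145:250,210:350]
cv2.imwrite('pics/d1.png',np.vstack([cv2.resize(a,(416,300)),cv2.resize(b,(416,300))]))
o=r.get_obs();print(o['tcp_pos'],R.from_rotvec(o['orientation']).as_matrix().round(3),o['contact_force'],o['joints'].round(2))
E
```

```text
[ 0.5206537  -0.03432056  0.09122307] [[ 0.001  1.    -0.003]
 [-0.003 -0.003 -1.   ]
 [-1.     0.001  0.003]] [-0.57376704 -0.07521285 -0.04959979] [-0.48  0.41  0.54  2.05 -0.29  0.76  0.23]
```

View pics/d1.png

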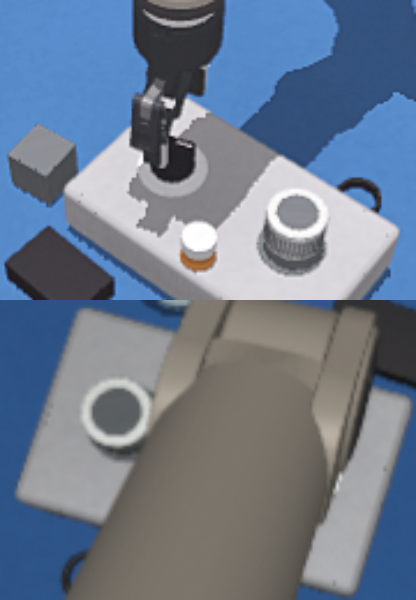

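The fingers straddle the bar (top of the composite, near (165,150)). Now I close and turn.

Emit:
carry_out --targets '[0,0,0,0,0,0,0,0,0,0,0,0,0,0,0,0,0,0,0,0,0,0,0,0,0,0,0,0,0,0,0,0,0,0,0,0,0,0,0,0,0,0]' --squeeze 40

```text
clock: 3.08
tcp_pos: [0.5206, -0.0343, 0.0912]
orientation: [1.21, 1.205, -1.212]
contact_force: [-1.4, -0.7, 1.3]
grip_width: -0.0001
```

Emit:
carry_out --targets '[0,0,0,0,-2,0,0,0,0,0,0,-4,0,0,0,0,0,0,-6,0,0,0,0,0,0,-8,0,0,0,0,0,0,-10,0,0,0,0,0,0,-12,0,0]'

```text
clock: 3.82
tcp_pos: [0.5206, -0.0344, 0.0912]
orientation: [0.406, 1.53, -0.41]
contact_force: [0.0, -0.7, 0.3]
grip_width: -0.0004
```

```bash
python3 - <<'E'
from h import *
o=r.get_obs();print(o['clock'],o['tcp_pos'],R.from_rotvec(o['orientation']).as_matrix().round(3),o['contact_force'],o['moment'],o['joints'].round(2),o['grip_width'])
E
```

```text
3.825 [ 0.52057252 -0.0344103   0.09116425] [[ 0.001  0.498  0.867]
 [-0.003  0.867 -0.498]
 [-1.    -0.002  0.002]] [ 0.01956019 -0.72788713  0.31988025] [-0.00753811 -0.01218852 -0.01538896] [-0.28  0.37  0.27  2.04 -0.14  0.75  1.13] -0.00039171725645925946
```

The grip shut to 0, so the bar isn't between the pads. I'll take a look.

```bash
python3 - <<'E'
from h import *
f=r.grab_frame('scene');cv2.imwrite('pics/s2.png',f)
b=r.grab_frame('top');cv2.imwrite('pics/t2.png',b)
print(proj('scene',[[0.5206,-.0344,.0912],[.56,.1005,.124],[0.5206,-.0344,.114]]))
cv2.imwrite('pics/d2.png',cv2.resize(f[150:250,270:400],None,fx=6,fy=6,interpolation=cv2.INTER_CUBIC))
E
```

```text
[[324.28603535 196.67300485]
 [378.59501376 221.2780935 ]
 [324.46396427 190.13066105]]
```

View pics/d2.png

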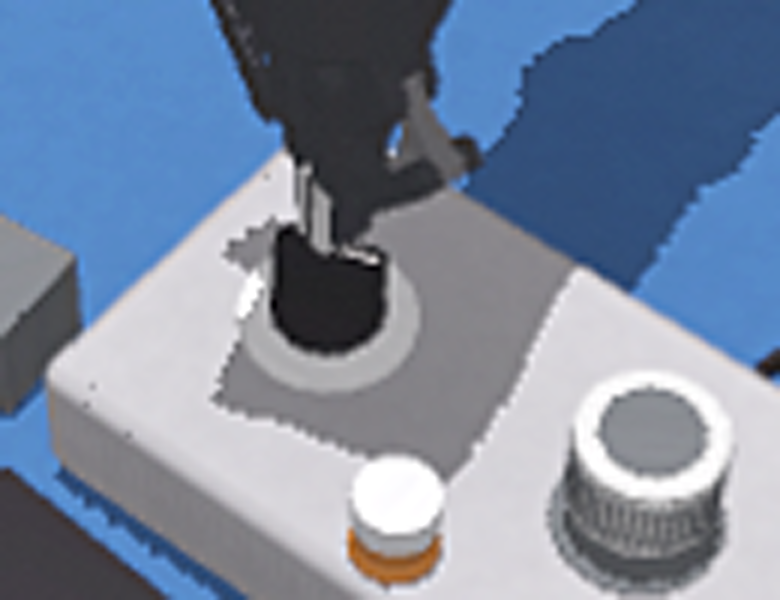

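The closed fingertips seem to end at the bar's top or just behind it, near crop (320,245), while the knob mark is unmoved at (362,253). Before retrying I'll lift and check where the tip really is against the reported TCP.

Emit:
carry_out --targets '[0,-0.05,0,0,0,0,0,0,-0.05,0,0,0,0,0,0,-0.05,0,0,0,0,0]'

```text
clock: 4.3
tcp_pos: [0.5204, -0.0342, 0.1411]
orientation: [0.412, 1.529, -0.415]
contact_force: [-1.1, 0.2, 0.7]
grip_width: 0.0
```

```bash
python3 - <<'E'
from h import *
f=r.grab_frame('scene');cv2.imwrite('pics/s3.png',f)
o=r.get_obs();p=o['tcp_pos'];print(p,o['contact_force'],o['grip_width'])
g=cv2.resize(f[130:230,270:400],None,fx=6,fy=6,interpolation=cv2.INTER_CUBIC)
for q,c in((p,(0,0,255)),(p+[0,0,.019],(0,255,255)),([.52,-.034,.114],(0,255,0))):
    u=(proj('scene',q)[0]-[270,130]+.5)*6; cv2.circle(g,tuple(int(x) for x in u),4,c,-1);print(u)
d1=cv2.imread('pics/d1.png')
for q in([.563,-.034,.104],[.478,-.034,.104]):
    u=(proj('scene',q)[0]-[250,130])*[2.311,2.308];cv2.circle(d1,tuple(int(x) for x in u),3,(0,0,255),-1)
cv2.imwrite('pics/d3.png',np.hstack([g[:600],cv2.copyMakeBorder(cv2.resize(d1[:300],(0,0),fx=1,fy=1)[:, :],0,300,0,0,0)])[:, :])
import os
x=cv2.imread('pics/d3.png');cv2.imwrite('pics/d3.png',cv2.resize(x,None,fx=.66,fy=.66))
E
```

```text
[ 0.51992496 -0.03422778  0.14052697] [-0.10934693 -0.58620369 -0.87557838] -8.954934295868072e-05
[332.25310865 315.15978788]
[333.22255733 279.982713  ]
[331.45086692 362.92804318]
```

View pics/d3.png

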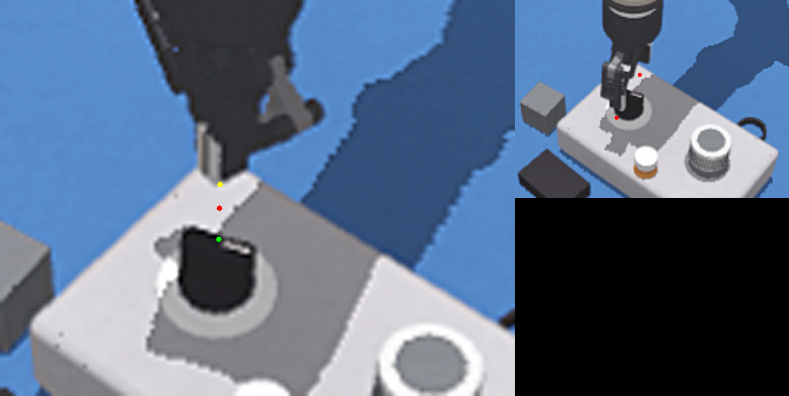

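The tip appears about 20 mm above the reported TCP: red dot TCP at (219,208), seen tip near (220,184). A gentle touch on the bar's top will settle this.

Emit:
carry_out --targets '[0,0.03,0,0,0,0,0,0,0.047,0,0,0,0,0,0,0.05,0,0,0,0,0,0,0.051,0,0,0,0,0,0,0.052,0,0,0,0,0,0,0.052,0,0,0,0,0]'

```text
clock: 5.1
tcp_pos: [0.5203, -0.0344, 0.089]
orientation: [0.412, 1.529, -0.415]
contact_force: [0.3, 0.3, 1.0]
grip_width: 0.0002
```

Emit:
carry_out --targets '[0,0.001,0,0,0,0,0,0,0.002,0,0,0,0,0,0,0.003,0,0,0,0,0,0,0.003,0,0,0,0,0]'

```text
clock: 5.6
tcp_pos: [0.5202, -0.0344, 0.0859]
orientation: [0.412, 1.53, -0.415]
contact_force: [-0.7, 0.2, 0.0]
grip_width: -0.0003
```

```bash
python3 - <<'E'
from h import *
f=r.grab_frame('scene');cv2.imwrite('pics/s4.png',f)
t=r.grab_frame('top');cv2.imwrite('pics/t4.png',t)
x0,y0=295,150
f2=cv2.imread('pics/s3.png')
c=lambda im:cv2.convertScaleAbs(cv2.resize(im[y0:y0+60,x0:x0+55],None,fx=7,fy=7,interpolation=cv2.INTER_NEAREST),alpha=1.6,beta=15)
cv2.imwrite('pics/d4.png',np.hstack([c(f),c(f2)]))
E
```

```text
(no output)
```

View pics/d4.png

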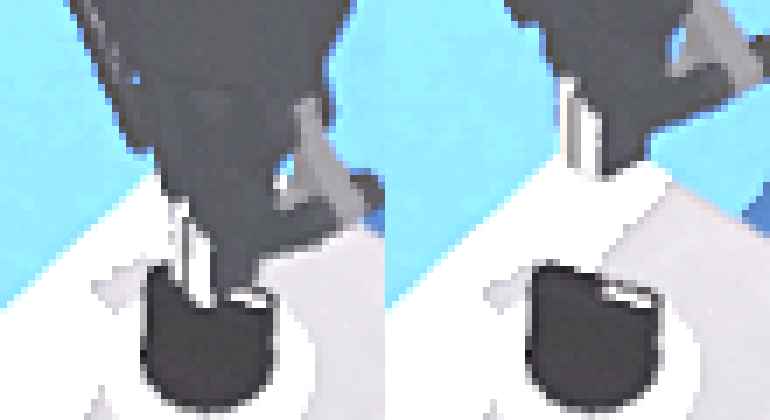

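In the left half the tip ends at about (205,303), right at the bar's upper face, so the real tips look 25–30 mm above the reported TCP. I keep going down slowly for contact.

Emit:
carry_out --targets '[0,0.001,0,0,0,0,0,0,0.002,0,0,0,0,0,0,0.003,0,0,0,0,0,0,0.003,0,0,0,0,0]'

```text
clock: 6.2
tcp_pos: [0.5203, -0.0344, 0.0831]
orientation: [0.412, 1.53, -0.415]
contact_force: [-0.9, -0.0, 2.8]
grip_width: 0.0001
```

Emit:
carry_out --targets '[0,0.001,0,0,0,0,0,0,0.002,0,0,0,0,0,0,0.003,0,0,0,0,0,0,0.003,0,0,0,0,0]'

```text
clock: 6.7
tcp_pos: [0.5207, -0.0343, 0.0828]
orientation: [0.414, 1.529, -0.414]
contact_force: [-10.1, 0.8, 31.0]
grip_width: 0.0001
```

Contact came at TCP z ≈ 0.083. The fingers had earlier shut to 0 over the bar without being blocked, so the tips sat on the bar's top (0.114) and the real tips are about 31 mm above the reported TCP. I lift, reopen, turn back and descend deeper.

Emit:
carry_out --targets '[0,-0.02,0,0,0,0,0,0.085,-0.03,0,0,2,0,0,0.085,-0.03,0,0,4,0,0,0.085,-0.03,0,0,6,0,0,0.085,-0.03,0,0,8,0,0,0.085,-0.03,0,0,10,0,0,0.085,-0.03,0,0,12,0,0,0.085,-0.015,0,0,12,0,0,0.085,0,0,0,12,0,0,0.085,0.015,0,0,12,0,0,0.085,0.024,0,0,12,0,0,0.085,0.024,0,0,12,0,0]'

```text
clock: 8.2
tcp_pos: [0.5202, -0.0346, 0.0579]
orientation: [1.212, 1.206, -1.213]
contact_force: [0.1, -0.2, 0.1]
grip_width: 0.085
```

Emit:
carry_out --targets '[0,0,0,0,0,0,0,0,0,0,0,0,0,0,0,0,0,0,0,0,0,0,0,0,0,0,0,0,0,0,0,0,0,0,0]' --squeeze 40

```text
clock: 8.82
tcp_pos: [0.5207, -0.0345, 0.0583]
orientation: [1.212, 1.206, -1.212]
contact_force: [0.4, 0.9, 2.2]
grip_width: 0.0131
```

Gripped: the opening is 13 mm on the 14 mm bar. Turning anticlockwise.

Emit:
carry_out --targets '[0,0,0,0,-2,0,0,0,0,0,0,-4,0,0,0,0,0,0,-6,0,0,0,0,0,0,-8,0,0,0,0,0,0,-10,0,0,0,0,0,0,-12,0,0,0,0,0,0,-13,0,0,0,0,0,0,-13,0,0]'

```text
clock: 9.82
tcp_pos: [0.5201, -0.0349, 0.0583]
orientation: [0.346, 1.543, -0.347]
contact_force: [-2.4, -0.9, 3.3]
grip_width: 0.0131
```

```bash
cat > st.py <<'E'
from h import *
o=r.get_obs();y=R.from_rotvec(o['orientation']).as_matrix()[:,1]
print(o['clock'],o['tcp_pos'].round(4),'yaw',np.degrees(np.arctan2(y[1],y[0])).round(2),o['contact_force'].round(1),o['moment'].round(3),o['joints'].round(2),o['grip_width'].round(4))
E
python3 st.py
```

```text
Traceback (most recent call last):
  File "st.py", line 3, in <module>
    print(o['clock'],o['tcp_pos'].round(4),'yaw',np.degrees(np.arctan2(y[1],y[0])).round(2),o['contact_force'].round(1),o['moment'].round(3),o['joints'].round(2),o['grip_width'].round(4))
                                                                                                                                                                  ^^^^^^^^^^^^^^^^^^^^^
AttributeError: 'float' object has no attribute 'round'
```

Emit:
carry_out --targets '[0,0,0,0,-1,0,0,0,0,0,0,-2,0,0,0,0,0,0,-2.4,0,0,0,0,0,0,-2.4,0,0]'

```text
clock: 10.32
tcp_pos: [0.5202, -0.0351, 0.0583]
orientation: [0.185, 1.562, -0.186]
contact_force: [0.0, -0.9, 1.4]
grip_width: 0.013
```

```bash
sed -i "s/,o\['grip_width'\].round(4))/,o['grip_width'])/" st.py; python3 st.py
```

```text
10.325 [ 0.5202 -0.0351  0.0583] yaw 76.46 [ 0.  -0.9  1.4] [-0.061  0.099 -1.108] [-0.16  0.42  0.13  2.05 -0.08  0.68  1.36] 0.012995427199070108
```

The moment about z is −1.1 Nm at yaw 76.5° (the stop should be near 73.5°), so it's on the end stop. Release, lift, go above the collar.

Emit:
carry_out --targets '[0.03,0,0,0,0.5,0,0,0.085,0,0,0,0.5,0,0,0.085,0,0,0,0.5,0,0,0.085,0,0,0,0.5,0,0,0.085,-0.04,0,0,0.5,0,0,0.085,-0.08,0,0,0.5,0,0,0.085,-0.08,0.05,0.003,0.5,0,0,0.085,-0.08,0.1,0.005,0.5,0,0,0.085,-0.08,0.141,0.007,0.5,0,0,0.085,-0.08,0.141,0.007,0.5,0,0,0.085,-0.08,0.141,0.007,0.5,0,0]'

```text
clock: 11.7
tcp_pos: [0.5597, 0.0997, 0.138]
orientation: [0.219, 1.56, -0.221]
contact_force: [-0.7, -0.7, -0.2]
grip_width: 0.085
```

```bash
python3 st.py; python3 - <<'E'
from h import *
a=r.grab_frame('scene');b=r.grab_frame('top')
cv2.imwrite('pics/s5.png',a)
o=r.get_obs();g=cv2.resize(a[120:250,280:430],None,fx=4,fy=4,interpolation=cv2.INTER_CUBIC)
for q in([0,0,.031],[0,0,0]):
    u=(proj('scene',o['tcp_pos']+q)[0]-[280,120]+.5)*4;cv2.circle(g,tuple(int(v) for v in u),3,(0,0,255),-1)
h=cv2.resize(b[185:225,290:330],(180,180),interpolation=cv2.INTER_CUBIC)
k=np.zeros((520,180,3),np.uint8);k[:180]=h
cv2.imwrite('pics/d5.png',np.hstack([g,k]))
E
```

```text
11.7 [0.5597 0.0997 0.138 ] yaw 73.96 [-0.7 -0.7 -0.2] [-0.079  0.026  0.011] [-0.38  0.37  0.12  1.88 -0.05  0.89  1.05] 0.08496731533905504
```

View pics/d5.png

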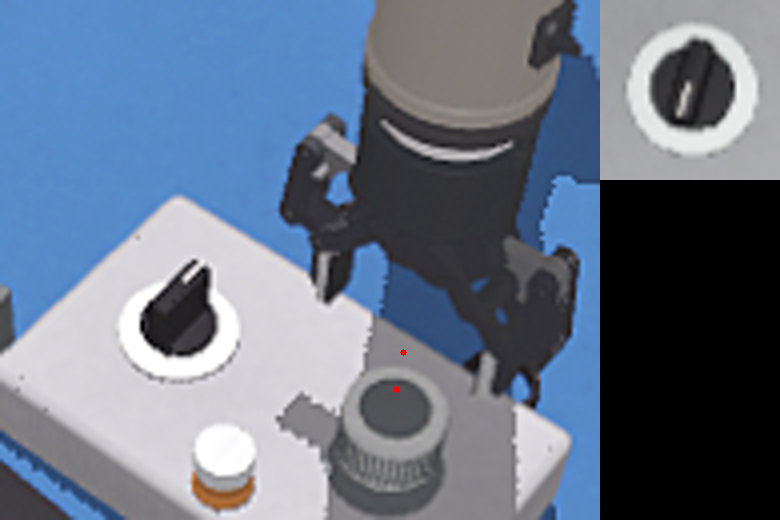

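The knob bar now lies along the unit's x axis (top inset, tilted about 16°), and the open tips straddle the collar with their midpoint near (405,345), as expected. Descend and grip.

Emit:
carry_out --targets '[0.085,0.04,0.001,0,0,0,0,0.085,0.07,0.001,0,0,0,0,0.085,0.084,0.001,0,0,0,0,0.085,0.084,0.001,0,0,0,0,0,0.084,0.001,0,0,0,0,0,0.084,0.001,0,0,0,0,0,0.084,0.001,0,0,0,0,0,0.084,0.001,0,0,0,0]' --squeeze 40

```text
clock: 12.8
tcp_pos: [0.561, 0.0999, 0.0556]
orientation: [0.221, 1.557, -0.222]
contact_force: [-1.5, -0.8, 7.2]
grip_width: 0.0529
```

```bash
python3 st.py
```

```text
12.8 [0.561  0.0999 0.0556] yaw 73.85 [-1.5 -0.8  7.2] [-0.054  0.251 -0.029] [-0.37  0.48  0.1   1.94 -0.07  0.72  1.07] 0.05287967660983625
```

Emit:
carry_out --targets '[0,0.001,0,0,1,0,0,0,0.001,0,0,2,0,0,0,0.001,0,0,3,0,0,0,0.001,0,0,4,0,0]'

```text
clock: 13.3
tcp_pos: [0.562, 0.0996, 0.0556]
orientation: [0.497, 1.509, -0.495]
contact_force: [-0.4, -0.6, 2.1]
grip_width: 0.0525
```

```bash
python3 st.py
```

```text
13.3 [0.562  0.0996 0.0556] yaw 53.68 [-0.4 -0.6  2.1] [-0.31   0.003  0.024] [-0.44  0.49  0.19  1.94 -0.14  0.72  0.77] 0.05253864880414623
```

Emit:
carry_out --targets '[0,0.0015,0,0,1,0,0,0,0.0015,0,0,2,0,0,0,0.0015,0,0,3,0,0]'

```text
clock: 13.68
tcp_pos: [0.5624, 0.0988, 0.0555]
orientation: [0.702, 1.45, -0.7]
contact_force: [-3.2, -3.2, 10.1]
grip_width: 0.0529
```

```bash
python3 st.py
```

```text
13.675 [0.5624 0.0988 0.0555] yaw 38.5 [-3.2 -3.2 10.1] [-0.584  0.793  0.138] [-0.49  0.5   0.26  1.95 -0.19  0.72  0.56] 0.052850401455839593
```

Emit:
carry_out --targets '[0,0.001,0,-0.002,1,0,0,0,0.001,0,-0.002,2,0,0,0,0.001,0,-0.002,2.5,0,0]'

```text
clock: 14.05
tcp_pos: [0.5619, 0.0993, 0.0554]
orientation: [0.871, 1.383, -0.868]
contact_force: [0.6, -4.0, 4.4]
grip_width: 0.0529
```

```bash
python3 st.py
```

```text
14.05 [0.5619 0.0993 0.0554] yaw 25.89 [ 0.6 -4.   4.4] [-0.996 -0.036  0.1  ] [-0.53  0.5   0.32  1.95 -0.23  0.72  0.37] 0.052878694804149924
```

Emit:
carry_out --targets '[0,0.0015,0,-0.001,1,0,0,0,0.0015,0,-0.001,2,0,0,0,0.0015,0,-0.001,2.5,0,0]'

```text
clock: 14.42
tcp_pos: [0.561, 0.0999, 0.0536]
orientation: [1.037, 1.304, -1.034]
contact_force: [0.4, -2.5, -2.1]
grip_width: 0.053
```

```bash
python3 st.py
```

```text
14.425 [0.561  0.0999 0.0536] yaw 13.31 [ 0.4 -2.5 -2.1] [-0.543  0.058  0.015] [-0.58  0.51  0.38  1.96 -0.27  0.72  0.19] 0.05298375089196223
```

The collar dropped 2 mm and the vertical load vanished: the keyways are over the pins. Push down.

Emit:
carry_out --targets '[0,0.001,0,0,0,0,0,0,0.003,0,0,0,0,0,0,0.004,0,0,0,0,0,0,0.005,0,0,0,0,0,0,0.007,0,0,0,0,0,0,0.0085,0,0,0,0,0,0,0.0085,0,0,0,0,0]' --squeeze 70

```text
clock: 15.3
tcp_pos: [0.5609, 0.0999, 0.0459]
orientation: [1.037, 1.305, -1.034]
contact_force: [-5.2, -2.5, 12.0]
grip_width: 0.0521
```

```bash
python3 st.py
```

```text
15.3 [0.5609 0.0999 0.0459] yaw 13.31 [-5.2 -2.5 12. ] [-0.489  1.241 -0.017] [-0.57  0.52  0.37  1.96 -0.28  0.7   0.2 ] 0.05207509787811942
```

Emit:
carry_out --targets '[0,0.001,0,0,0,0,0,0,0.002,0,0,0,0,0,0,0.002,0,0,0,0,0,0,0.002,0,0,0,0,0]'

```text
clock: 15.8
tcp_pos: [0.5609, 0.1, 0.0458]
orientation: [1.038, 1.306, -1.033]
contact_force: [-8.6, -3.1, 22.7]
grip_width: 0.0525
```

```bash
python3 st.py; python3 - <<'E'
from h import *
a=r.grab_frame('scene');cv2.imwrite('pics/s6.png',a)
cv2.imwrite('pics/d6.png',cv2.resize(a[150:270,280:430],None,fx=5,fy=5,interpolation=cv2.INTER_CUBIC))
# jar shift vs start (orange mask)
for n in('scene0','s6'):
    h=cv2.cvtColor(cv2.imread(f'pics/{n}.png'),cv2.COLOR_BGR2HSV)[215:255,320:350]
    m=(h[...,1]>150)&(h[...,0]<25);print(n,np.argwhere(m).mean(0),m.sum())
E
```

```text
15.8 [0.5609 0.1    0.0458] yaw 13.31 [-8.6 -3.1 22.7] [-0.582  2.058  0.074] [-0.57  0.52  0.37  1.96 -0.28  0.7   0.2 ] 0.052508817679063555
scene0 [28.29824561 14.71929825] 57
s6 [28.29824561 14.71929825] 57
```

View pics/d6.png

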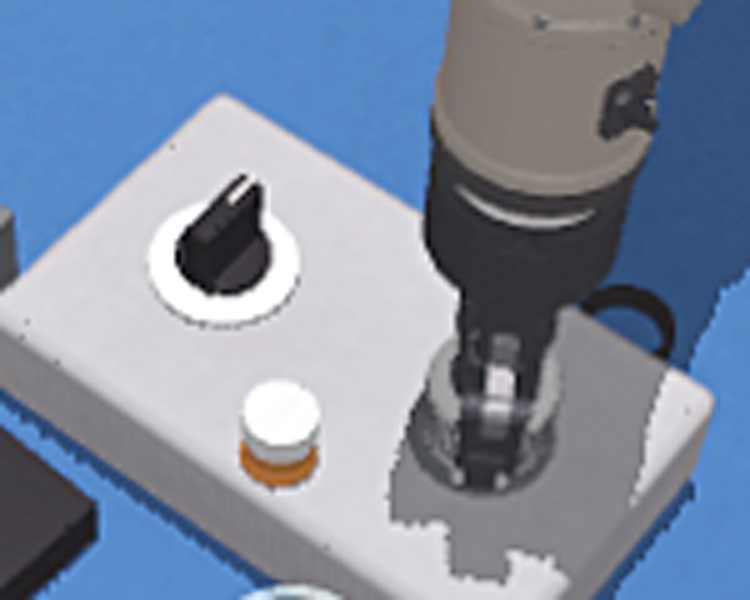

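The last extra 2 mm push raised the force from 12 to 23 N without moving, so the collar is at its solid stop, 9.8 mm below its start. The picture shows the rim about 3 px lower (left edge near (427,380)), the jar unmoved and the knob at its stop. Handing in.

```bash
python3 -c "
from bench import r
print(r.hand_in())"; python3 st.py
```

```text
the job is handed in; nothing more can be done
None
the job is handed in; nothing more can be done
```

I turned the speed knob anticlockwise to its end stop, then turned the collar until it dropped over the pins. I pushed it home and handed in at about 15.9 s while still gripping and pressing it. No verdict was reported.

- **Knob:** it turned about 75° and met a firm stop with −1.1 Nm of reaction. Afterwards the bar lay along the unit's x axis in the picture.
- **Collar:** it dropped after roughly 50–60° of clockwise turn. The gripper ended 9.8 mm below its starting height. A further 2 mm of commanded push raised the force from 12 to 23 N with no movement, so it is on its solid stop. The grip was set to 70 N.
- **Surroundings:** the jar's colour mask is in exactly the same place as at the start. I did not measure the other items.

**What disagreed:**
- **Fingertip height:** the real fingertips sat about 31 mm above the reported TCP. My first grip closed on nothing above the knob. I found the offset from the pictures and a gentle touch on the bar (31 N), and used it for the rest.
- **Collar height:** at the end I inferred it from the gripper's travel and a rim about 3 px lower in the picture. I did not measure it directly, because the fingers hide the collar.

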